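Hold the scrap bin open by its lever, then ease the lid down

TASK

I am coming over with both hands full of peelings: press down the lever at the front of the steel scrap bin with a fingertip until the lid stands wide open, and keep it wide open for a good three seconds while I tip them in. Then let the lever up slowly, over two or three seconds, so that the lid settles shut without dropping or slamming, and take your hand away. Work the lid by the lever only, do not push or lift the bin, and leave the bento, jar, chopsticks and timer alone.

Things in the scene. Friction and masses are not known exactly. Their poses are not given: they have to be found in the camera images.
- bin: Loose countertop scrap bin, 2.6 kg: round steel can 160 mm across on a black base ring (164 mm across, 54 high), steel lever sticking out in front, round steel lid hinged behind; 204 mm high when shut. Origin: centre of its underside. Its x axis points from the front (lever) to the back (hinge), z up; x axis within about 0.5 rad of world x, so the lever faces the robot.
- lever_press (a point): Centre of the top face of the lever's ribbed steel pad, where a finger presses; it moves with the lever. Pad 40 mm front to back, 60 wide, 8 thick. At rest this point is at x = -130, y = 0, z = 46 mm in the bin's frame, 50 mm clear of the can.
- lever (a joint): Lever angle, rad: 0 up at rest (held by the lid's weight), grows as pressed, firm stop at about 0.32 with the pad almost on the bench. Pivot: a line across the bin at x = -30, z = 30 mm in its frame, so the press point sinks about 32 mm and shifts about 10 mm towards the can. Takes 7 to 11 N at first, 2 to 5 N near the bottom; springs back when let go.
- lid (a joint): Lid angle, rad: 0 shut, about 1.28 with the lever fully down; wide open is above 1.05 (60 degrees). A rod links it to the lever: it turns 4 times the lever's angle, about 0.04 rad per mm of pad travel. No damper: let go, it slams. It must not come down faster than 2.5 rad/s (60 mm/s at the pad).
- lid_panel: The lid's round steel shell, 166 mm across, 18 mm thick; origin on the hinge line at the back of the bin, 88 mm behind the bin's origin and 190 mm above the bench. Not to be touched.
- bento: Bystander: purple plastic lunch box with a snap lid, 184 x 112 x 58 mm, origin at the centre of its underside, long side along its x.
- jar: Bystander: small closed glass jar with a steel cap, 56 mm in diameter, 72 mm high, origin at the centre of its underside.
- chopsticks: Bystander: a pair of red chopsticks in a paper band lying on the bench beside the jar, 225 x 17 x 7 mm, along its x, origin at the centre of the underside.
- timer: Bystander: round chrome kitchen timer, 74 mm in diameter, 47 mm high with its knob dial, origin at the centre of its underside.

How it is judged:
On the way, in this order (a step that is already met when the one before it is completed fails the run):
1. the lid is held wide open (more than 1.05 rad) for 2.5 s without a break (value of joint lid above 1.05 rad), for 2.5 s.
2. the lid is shut again (value of joint lid below 0.04 rad), for 0.2 s.
At the end, for the whole second after the job is handed in: The lid is shut (below 0.04 rad) and the lever back up (below 0.02 rad); the bin stands upright and still within 20 mm of where it was; bento, jar, chopsticks and timer are within 10 mm of where they were (value of joint lid below 0.04 rad and value of joint lever below 0.02 rad and distance of bin from where it was at the start of the episode below 0.02 m and angle between bin's own z axis and vertical below 0.03 rad and distance of each of bento, jar, chopsticks, timer from where it was at the start of the episode below 0.01 m and linear speed of bin below 0.02 m/s); the robot touches nothing.
It fails at once if the lid drops or slams: it comes down faster than 2.5 rad/s (value of joint lid below 1 rad and velocity of joint lid below -2.5 rad/s).
It fails at once if the lid is pushed or lifted directly instead of by the lever (contact force between any of the fingers, the arm and lid_panel above 1 N).
It fails at once if the bin is shoved or lifted (more than 20 mm) or tipped (more than 5 degrees) (distance of bin from where it was at the start of the episode above 0.02 m or angle between bin's own z axis and vertical above 0.087 rad).
It fails at once if the bento, jar, chopsticks or timer is moved more than 10 mm (distance of any of bento, jar, chopsticks, timer from where it was at the start of the episode above 0.01 m).
It also fails if it takes over 48 s, if anything falls off the work surface, if the arm or the gripper's body presses on something with over 40 N, if the wrist force passes 120 N, or if a joint passes its speed limit or range.

ROBOT

A 6-joint arm with a two-finger parallel gripper is mounted at the origin on the work surface. World frame = base frame: x ahead of the robot, y to its left, z up, the work surface at z = 0. Lengths are in m, angles in rad, forces in N, time in s.
With the tool pointing down it reaches from about 0.25 to 0.775 m from the base axis. Payload 4 kg.
Tool frame: the origin (TCP) lies midway between the tips of the shut fingers; the grasp point (between the pads) lies 19 mm behind it; z points along the fingers, x is the direction in which the jaws open and shut, and the axes are right-handed (so a half turn about z gives the same grasp; the last joint's range is limited). The gripper opens to 94 mm and grips with 3 to 60 N. Pads are 16 mm wide; open, the fingers measure 119 mm over their backs; the gripper's body (75 mm by 177 mm) begins 78 mm behind the grasp point.
Start: joints at [1.035, 0.087, 1.371, -0, 1.684, -0.103], TCP at [0.231, 0.499, 0.206] pointing down, gripper open.
Joint ranges: [-3.1, 3.1], [-0.76, 2.03], [0.27, 2.55], [-1.08, 4.22], [0.17, 2.65], [-2.57, 2.57]. Speed limits (rad/s): [2.79, 2.79, 3.14, 3.14, 3.14, 3.14].

INTERFACE

Orientations are given as [roll, pitch, yaw] about the fixed x, y, z axes, in that order (R = Rz(yaw) Ry(pitch) Rx(roll)).
In Python, from bench import robot gives the robot as it stands.
- The arm moves only by the shell command python3 -m handwheel 'ROWS'. ROWS is a JSON object of lists of equal length, an entry for each row: "delta_pos": the shift along the tool's x, y, z in mm, a list of three; "rotation": the turn, a rotation vector about the tool's x, y, z in rad, a list of three; "claw": the closure, from -1 (fully open) to 1 (shut). In form: {"delta_pos": [[tx, ty, tz], ...], "rotation": [[wx, wy, wz], ...], "claw": [claw, ...]}. A call has exactly 8 rows; each row shifts and turns the commanded pose from where the row before left it, along the tool's axes as they then stand; what a row does not reach is not made up. A row lasts 1/8 s, in which the tool goes at most 62.5 mm and 10.7 degrees, less where a joint would pass 70% of its speed; a pose out of reach is approached as far as the arm can. A call with a gripper value outside its range is refused whole. The fingers move at their own pace and stop on an object; the grip force is fixed at half the most. Time passes only in rows, so rows that do not move let the fingers close, or fill a call up. It gives the time, the measured TCP pose, the force and the opening at its end, in the units of the state.
- robot.get_obs(): the state, without advancing time (a new reading comes with each control period).
- robot.snapshot(name): name is "scene" or "side" or "wrist"; returns a dict with "color" (400x640x3 uint8, red, green, blue), "intrinsics" (3x3 intrinsics, pixels), "k1" (the pictures are not rectified: a ray, as slopes to the right and down, at radius r is drawn at 1 + k1 r^2 times it, then the intrinsics apply), "eye" and "rotation" of the camera in the world. Camera axes: x right, y down, z forward; pixel columns grow to the right and rows downward; lengths in m; the calibration is good to about 2 mm. A picture is of the moment at which its call begins. There is no depth.
- robot.close_job(): hands the job in, once; it reports no verdict.
The state is a dict: "time": time; "joint_positions": joint angles; "qvel": joint speeds; "joint_torque": joint torques, N m; "tool_pos": TCP position; "ee_rot": TCP orientation; "wrist_force": force on the tool from outside, world axes, zero at the start; "wrist_torque": the same for the moment, N m; "width": finger opening in m.
Only numpy, scipy, OpenCV 4.12 (cv2) and the standard library are available. Lean on these libraries where they do the work, as an engineer would, in place of code of your own. Each camera call takes 0.05 s, during which the arm holds its last target.

## Working session

There is one attempt and no reset: what is moved stays moved. The work goes in short steps, Python scripts to look and compute and a shell command to move; the robot and the scene stay as the last step left them, time stands still between calls to the robot, and variables do not carry over. Pictures are saved under pics/ and viewed, and the job is handed in when it is done.

```bash
mkdir -p pics; python3 - <<'E'
from bench import robot
import cv2,numpy as np
o=robot.get_obs();print({k:np.round(v,3) for k,v in o.items()})
for n in("scene","side","wrist"):
    s=robot.snapshot(n);cv2.imwrite(f"pics/{n}0.png",s["color"][:,:,::-1])
    print(n,s["intrinsics"],s["k1"],s["eye"],s["rotation"])
E
```

```text
{'time': np.float64(0.0), 'joint_positions': array([ 1.035,  0.088,  1.372, -0.   ,  1.684, -0.103]), 'qvel': array([-0.002, -0.001, -0.   , -0.001,  0.001,  0.   ]), 'joint_torque': array([-1.0000e-03, -3.4018e+01, -3.0243e+01,  7.2000e-02,  3.3000e-02,
       -0.0000e+00]), 'tool_pos': array([0.23 , 0.499, 0.204]), 'ee_rot': array([-3.141e+00,  2.000e-03,  1.138e+00]), 'wrist_force': array([ 0.505, -0.124,  0.002]), 'wrist_torque': array([ 0.013, -0.052, -0.014]), 'width': np.float64(0.094)}
scene [[460.17704115   0.         311.54879355]
 [  0.         460.17704115 204.51153517]
 [  0.           0.           1.        ]] -0.008300488179195764 [ 1.23509127 -0.62817427  0.80655017] [-2.2026293  -0.01293491  0.74756221]
side [[434.29999004   0.         315.15472237]
 [  0.         434.29999004 202.20994717]
 [  0.           0.           1.        ]] -0.0520929489676392 [0.09367083 0.24585258 0.89840773] [-2.48993299e+00 -1.17266271e-03 -1.96157472e+00]
wrist [[278.44711054   0.         315.11445126]
 [  0.         278.44711054 204.98539996]
 [  0.           0.           1.        ]] -0.034762201720033775 [0.15712089 0.53286827 0.38225147] [2.85909104e+00 1.74039914e-03 1.13775046e+00]
```

View pics/scene0.png

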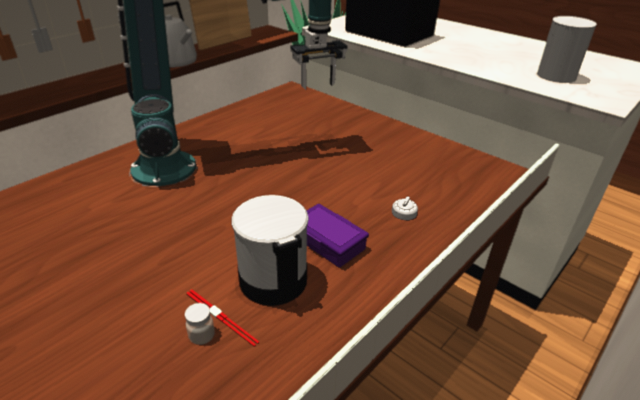

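View pics/side0.png

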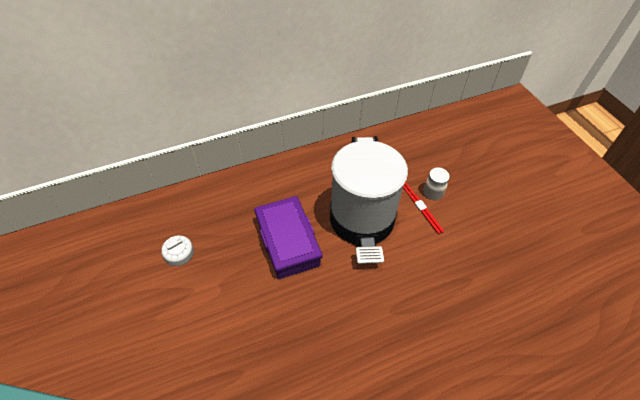

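View pics/wrist0.png

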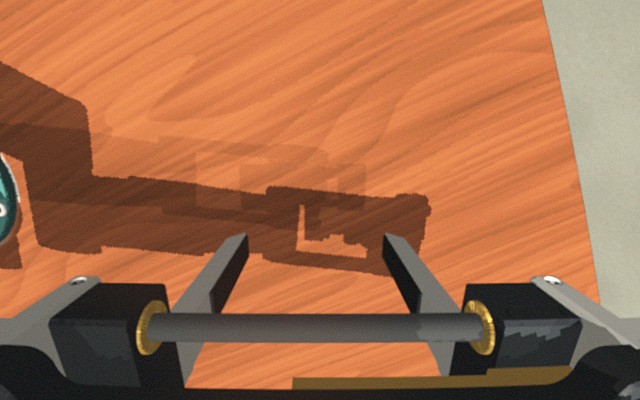

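The side view shows the lever pad at about (370,255), the lid centre near (369,169) and the hinge near (367,140). The bento is to the left and the chopsticks and jar to the right. I'll segment the pad and lid next.

```bash
cat > h.py <<'E'
import numpy as np,cv2
from scipy.spatial.transform import Rotation as R
def ray(s,uv):
    K=s["intrinsics"];d=np.array([s["k1"],0,0,0,0.])
    # r drawn = r(1+k1 r^2) = OpenCV radial model
    p=cv2.undistortPoints(np.array(uv,float).reshape(-1,1,2),K,d).reshape(-1,2)
    v=np.c_[p,np.ones(len(p))]
    r=np.array(s["rotation"]); M=r if r.shape==(3,3) else R.from_euler('xyz',r).as_matrix()
    return v@M.T
def plane(s,uv,z):
    v=ray(s,uv);e=np.array(s["eye"]);return e+v*((z-e[2])/v[:,2])[:,None]
E
python3 - <<'E'
from bench import robot
from h import *
s=robot.snapshot("side");im=s["color"]
cv2.imwrite("pics/sidecrop.png",cv2.resize(im[120:290,230:460,::-1],None,fx=3.4,fy=3.4,interpolation=cv2.INTER_CUBIC))
def comps(s,mask,z,name):
    n,l,st,c=cv2.connectedComponentsWithStats(mask.astype(np.uint8))
    for i in range(1,n):
        if st[i,4]>60:
            ct=max(cv2.findContours((l==i).astype(np.uint8),0,2)[0],key=len)
            p=plane(s,ct.reshape(-1,2),z)[:,:2]
            hull=cv2.convexHull((p*1000).astype(np.float32))
            print(name,st[i],c[i].round(1),cv2.minAreaRect(hull),"circ",cv2.minEnclosingCircle(hull))
i=im.astype(int);sat=i.max(2)-i.min(2)
for nm in("side","scene"):
    s=robot.snapshot(nm);i=s["color"].astype(int);sat=i.max(2)-i.min(2)
    g=(sat<30)&(i.min(2)>150)
    comps(s,g,.204,nm+" lid@.204"); 
    if nm=="side":comps(s,g,.046,"pad@.046")
E
```

```text
side lid@.204 [    0     0   616   200 54250] [241.6  65.6] ((993.2666015625, -78.39453125), (2013.8878173828125, 837.7415161132812), 67.50542449951172) circ ((1347.706787109375, -224.8384246826172), 1007.2599487304688)
side lid@.204 [584  11  56  83 918] [615.6  55.2] ((762.7432861328125, -984.0443115234375), (31.954744338989258, 557.87109375), 27.482107162475586) circ ((775.9091796875, -977.1957397460938), 278.9358215332031)
side lid@.204 [ 332  138   76   60 3424] [369.3 168.4] ((626.1658935546875, -99.8082275390625), (161.80975341796875, 162.1348876953125), 25.780494689941406) circ ((630.8799438476562, -101.3276596069336), 86.2245864868164)
side lid@.204 [ 17 162  24  23 108] [ 28.7 173.5] ((894.5694580078125, 589.428466796875), (38.72599792480469, 63.284881591796875), 67.15017700195312) circ ((893.9815673828125, 588.0048828125), 35.29433822631836)
side lid@.204 [430 168  19  15 225] [439.1 174.9] ((550.8682250976562, -227.92662048339844), (38.19989013671875, 40.60657501220703), 58.38420486450195) circ ((550.8361206054688, -227.94805908203125), 20.79346466064453)
side lid@.204 [1
[... 2535 characters left out ...]
9.8052978515625), 519.4221801757812)
scene lid@.204 [ 232  196   76   48 2811] [269.4 219. ] ((647.3189697265625, -114.76701354980469), (158.63211059570312, 160.97158813476562), 25.389244079589844) circ ((652.0652465820312, -113.26646423339844), 84.94257354736328)
scene lid@.204 [393 197  24  17 262] [404.7 206.2] ((833.6710205078125, 120.37252807617188), (52.45900344848633, 53.3243522644043), 67.4336929321289) circ ((830.6129760742188, 124.11308288574219), 32.17527770996094)
scene lid@.204 [185 304  36  18 405] [199.7 312.1] ((757.2884521484375, -369.6025085449219), (57.247825622558594, 36.51597213745117), 43.52254867553711) circ ((757.5203857421875, -369.8468017578125), 28.805381774902344)
```

View pics/sidecrop.png

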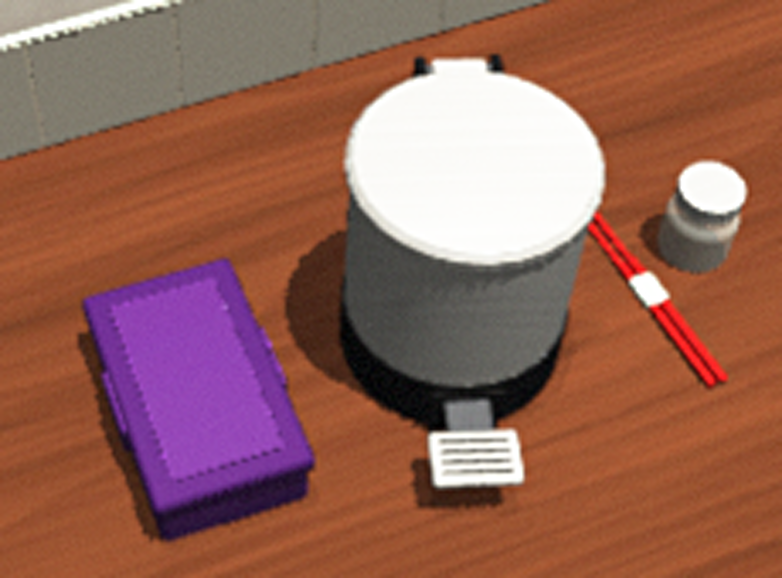

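```bash
python3 -m handwheel '{"delta_pos": [[0,0,0],[-31,32,0],[-31,32,0],[-31,32,0],[-31,32,0],[-31,32,0],[-31,32,0],[-31,32,0]], "rotation": [[0,0,-0.094],[0,0,0],[0,0,0],[0,0,0],[0,0,0],[0,0,0],[0,0,0],[0,0,0]], "claw": [1,1,1,1,1,1,1,1]}'
```

```text
time: 1.3
tool_pos: [0.3703, 0.2189, 0.2056]
ee_rot: [3.141, -0.001, 1.232]
wrist_force: [0.4, 0.6, -0.2]
width: 0.0173
```

```bash
python3 -m handwheel '{"delta_pos": [[-31,32,0],[-31,32,0],[-31,32,0],[-31,32,0],[-31,32,0],[-31,32,0],[-31,30,0],[0,0,0]], "rotation": [[0,0,0],[0,0,0],[0,0,0],[0,0,0],[0,0,0],[0,0,0],[0,0,0],[0,0,0]], "claw": [1,1,1,1,1,1,1,1]}'
python3 -m handwheel '{"delta_pos": [[0,0,0],[0,0,0],[0,0,0],[0,0,0],[0,0,0],[0,0,0],[0,0,0],[0,0,0]], "rotation": [[-0.1,0,0],[-0.1,0,0],[-0.1,0,0],[-0.1,0,0],[0,0,0],[0,0,0],[0,0,0],[0,0,0]], "claw": [1,1,1,1,1,1,1,1]}'
python3 - <<'E'
from bench import robot
import cv2,numpy as np
print(robot.get_obs()['joint_positions'].round(2))
for n in("side","wrist"):
    cv2.imwrite(f"pics/{n}1.png",robot.snapshot(n)["color"][:,:,::-1])
E
```

```text
time: 2.3
tool_pos: [0.5076, -0.0605, 0.2048]
ee_rot: [-3.141, 0.0, 1.228]
wrist_force: [-0.6, 0.1, 0.3]
width: 0.0003
time: 3.3
tool_pos: [0.5077, -0.0585, 0.2056]
ee_rot: [2.742, -0.0, 1.232]
wrist_force: [0.7, -0.7, 0.1]
width: 0.0005
[-0.18 -0.3   1.77 -0.06  1.27 -1.41]
```

View pics/side1.png

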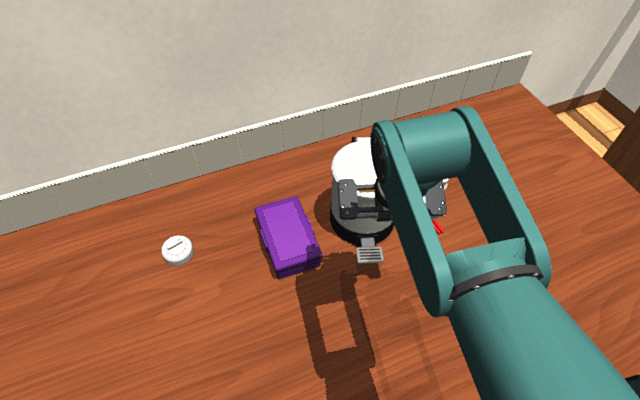

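View pics/wrist1.png

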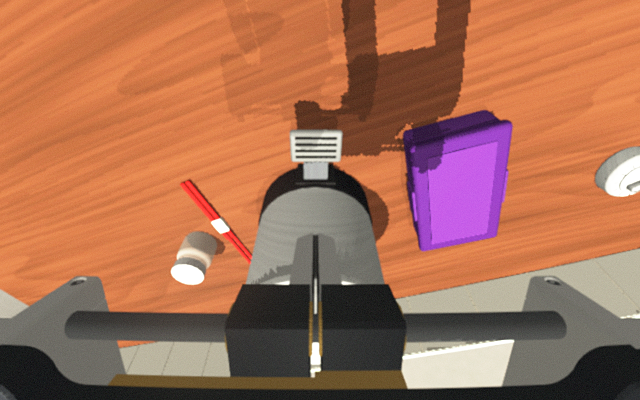

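The wrist view shows the pad at about (316,146), with its slats lined up with the image and the bin behind it. Next I'll measure the pad again from this view, plus the camera and tool geometry.

```bash
python3 - <<'E'
from bench import robot
from h import *
s=robot.snapshot("wrist");o=robot.get_obs()
print(s["eye"],s["rotation"],o['tool_pos'])
M=R.from_euler('xyz',o['ee_rot']).as_matrix();print("eye in tool",(s["eye"]-o['tool_pos'])@M, "tool axes",M.round(2))
i=s["color"].astype(int);sat=i.max(2)-i.min(2)
m=((sat<40)&(i.min(2)>120)).astype(np.uint8)
n,l,st,c=cv2.connectedComponentsWithStats(m)
for k in range(1,n):
    if st[k,4]>100 and 280<c[k][0]<350 and c[k][1]<165:
        ct=max(cv2.findContours((l==k).astype(np.uint8),0,2)[0],key=len)
        h=cv2.convexHull((plane(s,ct.reshape(-1,2),.046)[:,:2]*1000).astype(np.float32))
        print(st[k],c[k],cv2.minAreaRect(h))
p=s["color"][...,::-1]
E
```

```text
[ 0.37140654 -0.01078577  0.33740937] [ 2.45942987e+00 -3.24570555e-04  1.23145156e+00] [ 0.5073609  -0.05843823  0.20537614]
eye in tool [-0.00027589 -0.08136826 -0.17766893] tool axes [[ 0.33  0.87  0.37]
 [ 0.94 -0.31 -0.13]
 [ 0.    0.39 -0.92]]
[ 290  130   52   49 1616] [315.69925743 151.6509901 ] ((523.8982543945312, -63.76856994628906), (58.50584411621094, 63.631900787353516), 70.46367645263672)
```

```bash
python3 -m handwheel '{"delta_pos": [[0,-6.9,18.8],[0,-6.9,18.8],[0,-6.9,18.8],[0,-6.9,18.8],[0,-6.9,18.8],[0,-6.9,18.8],[0,-6.7,18.8],[0,0,0]], "rotation": [[0,0,0],[0,0,0],[0,0,0],[0,0,0],[0,0,0],[0,0,0],[0,0,0],[0,0,0]], "claw": [1,1,1,1,1,1,1,1]}'
python3 - <<'E'
from bench import robot
import cv2,numpy as np
for n in("side","wrist","scene"):
    im=robot.snapshot(n)["color"][:,:,::-1]
    if n=="scene": im=cv2.resize(im[100:330,150:400],None,fx=2.4,fy=2.4)
    cv2.imwrite(f"pics/{n}2.png",im)
E
```

```text
time: 4.45
tool_pos: [0.5122, -0.0604, 0.0633]
ee_rot: [2.746, 0.001, 1.232]
wrist_force: [0.9, 0.1, 0.0]
width: 0.0001
```

View pics/scene2.png

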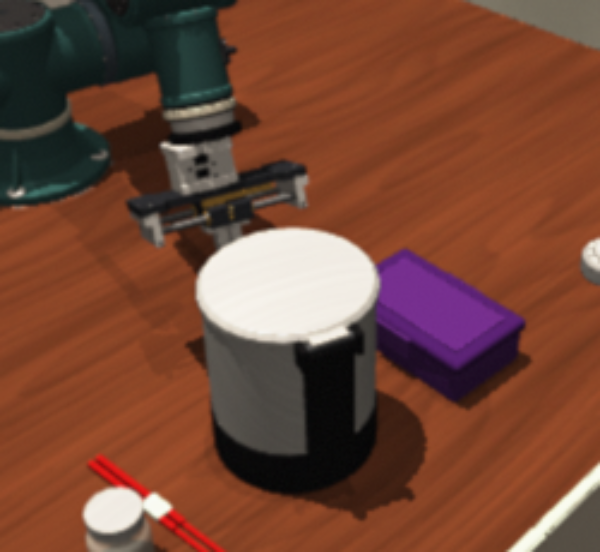

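View pics/wrist2.png

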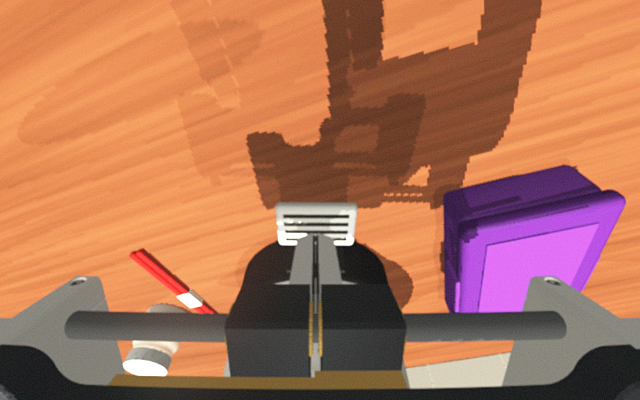

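View pics/side2.png

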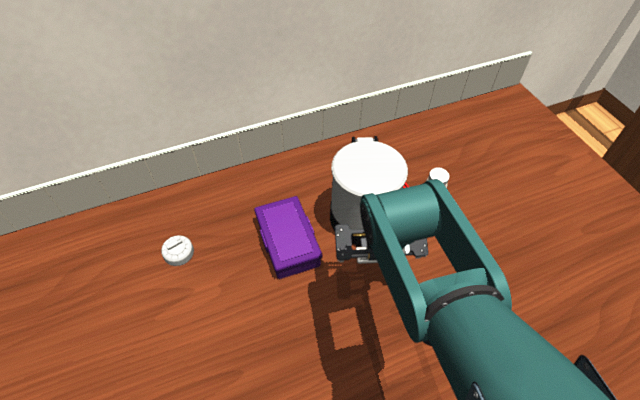

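The fingertip is laterally centred over the pad (x≈316 in the wrist view) and the gripper body clears the can. Next I'll press along the lever arc.

```bash
python3 -m handwheel '{"delta_pos": [[0,-1.6,3.7],[0,-1.6,3.7],[0,-1.6,3.7],[0,-1.6,3.7],[0,-0.5,2.5],[0,-0.5,2.5],[0,-0.5,2.5],[0,-0.5,2.5]], "rotation": [[0,0,0],[0,0,0],[0,0,0],[0,0,0],[0,0,0],[0,0,0],[0,0,0],[0,0,0]], "claw": [1,1,1,1,1,1,1,1]}'
python3 - <<'E'
from bench import robot
import cv2,numpy as np
for n in("scene","wrist"):
    im=robot.snapshot(n)["color"][:,:,::-1]
    if n=="scene": im=cv2.resize(im[100:330,150:400],None,fx=2.4,fy=2.4)
    cv2.imwrite(f"pics/{n}3.png",im)
E
```

```text
time: 5.6
tool_pos: [0.5152, -0.061, 0.0406]
ee_rot: [2.742, -0.0, 1.232]
wrist_force: [-9.7, 2.5, 10.8]
width: 0.0005
```

View pics/scene3.png

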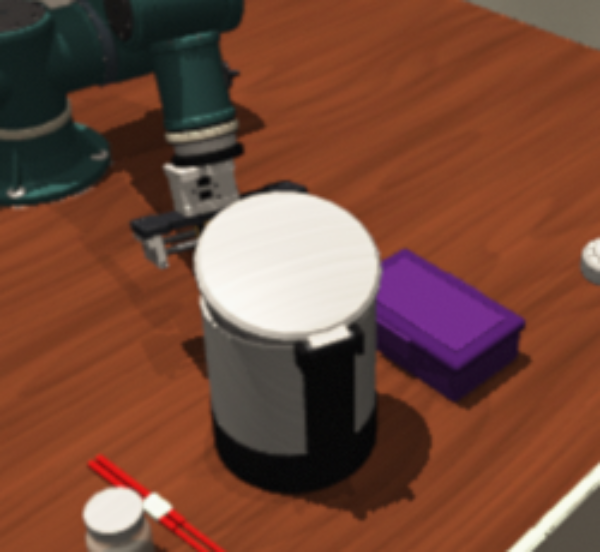

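View pics/wrist3.png

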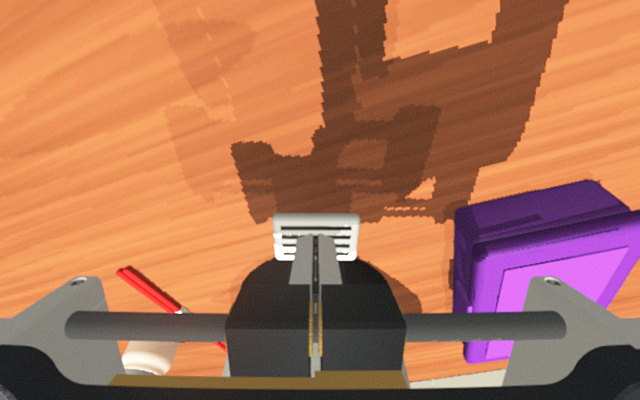

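The lid has opened partway and the tip is in the middle of the pad. I read about 10 N forward, so I'll ease the forward lead slightly as I continue down.

```bash
python3 -m handwheel '{"delta_pos": [[0,-1.6,2.0],[0,-0.6,2.5],[0,-0.6,2.5],[0,-0.5,2.5],[0,-0.5,2.5],[0,-0.4,2.5],[0,-0.4,2.5],[0,0,0]], "rotation": [[0,0,0],[0,0,0],[0,0,0],[0,0,0],[0,0,0],[0,0,0],[0,0,0],[0,0,0]], "claw": [1,1,1,1,1,1,1,1]}'
```

```text
time: 6.7
tool_pos: [0.5166, -0.0616, 0.0212]
ee_rot: [2.744, 0.0, 1.232]
wrist_force: [-5.4, 2.0, 3.5]
width: 0.0006
```

```bash
python3 -m handwheel '{"delta_pos": [[0,-0.3,1.2],[0,-0.3,1.2],[0,0,0],[0,0,0],[0,0,0],[0,0,0],[0,0,0],[0,0,0]], "rotation": [[0,0,0],[0,0,0],[0,0,0],[0,0,0],[0,0,0],[0,0,0],[0,0,0],[0,0,0]], "claw": [1,1,1,1,1,1,1,1]}'
python3 - <<'E'
from bench import robot
import cv2,numpy as np
for n in("scene",):
    im=robot.snapshot(n)["color"][:,:,::-1]
    cv2.imwrite(f"pics/{n}4f.png",im)
    im=cv2.resize(im[100:330,150:400],None,fx=2.4,fy=2.4)
    cv2.imwrite(f"pics/{n}4.png",im)
E
```

```text
time: 7.7
tool_pos: [0.518, -0.0621, 0.0195]
ee_rot: [2.742, -0.0, 1.232]
wrist_force: [-5.0, 1.2, 3.3]
width: 0.0001
```

View pics/scene4.png

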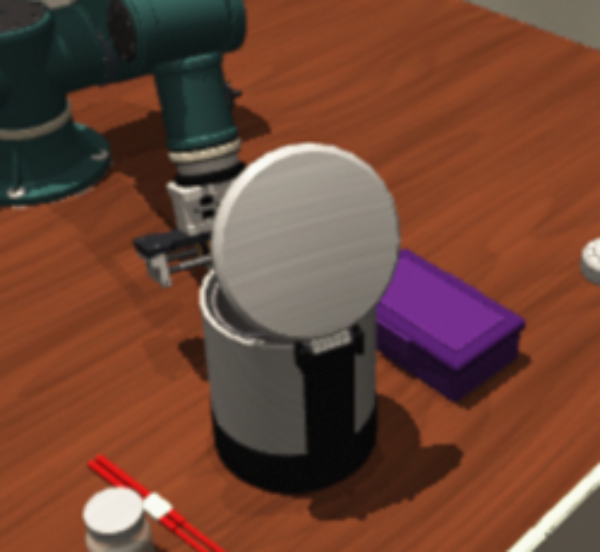

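```bash
python3 - <<'E'
from bench import robot
from h import *
s=robot.snapshot("scene")
a=np.deg2rad(-19.45);u=np.array([np.cos(a),np.sin(a),0]);w=np.array([-u[1],u[0],0])
o=np.array([.512,-.060,0])+.130*u
for cp in[(306,243),(304,239)]:
    v=ray(s,[150+cp[0]/2.4,100+cp[1]/2.4])[0];e=np.array(s["eye"])
    p=e+v*((o-e)@w/(v@w)); x=(p-o)@u*1000;z=p[2]*1000
    print("lid centre x,z",x,z,"dist hinge",np.hypot(88-x,z-190),"angle",np.arctan2(z-190,88-x)-np.arctan2(14,88))
print(robot.get_obs()['wrist_force'])
E
```

```text
lid centre x,z 47.33511925869463 263.9633812710943 dist hinge 84.40506083617174 angle 0.9103398760699053
lid centre x,z 43.378945171859925 265.5584943685985 dist hinge 87.75035387521471 angle 0.8795857332068291
[-4.75741459  1.83169083  3.06762719]
```

The centre-ray angle is badly conditioned because the view runs only about 22° off that plane. Force against the stop is the clearer check, so I'll press to it in small steps.

```bash
python3 -m handwheel '{"delta_pos": [[0,-0.3,1.0],[0,-0.3,1.0],[0,0,0],[0,0,0],[0,0,0],[0,0,0],[0,0,0],[0,0,0]], "rotation": [[0,0,0],[0,0,0],[0,0,0],[0,0,0],[0,0,0],[0,0,0],[0,0,0],[0,0,0]], "claw": [1,1,1,1,1,1,1,1]}'
python3 -m handwheel '{"delta_pos": [[0,-0.4,1.0],[0,-0.4,1.0],[0,0,0],[0,0,0],[0,0,0],[0,0,0],[0,0,0],[0,0,0]], "rotation": [[0,0,0],[0,0,0],[0,0,0],[0,0,0],[0,0,0],[0,0,0],[0,0,0],[0,0,0]], "claw": [1,1,1,1,1,1,1,1]}'
python3 - <<'E'
from bench import robot
import cv2,numpy as np
for n in("scene","wrist"):
    im=robot.snapshot(n)["color"][:,:,::-1]
    if n=="scene":im=cv2.resize(im[100:330,150:400],None,fx=2.4,fy=2.4)
    cv2.imwrite(f"pics/{n}5.png",im)
E
```

```text
time: 8.8
tool_pos: [0.5185, -0.0622, 0.0176]
ee_rot: [2.741, -0.0, 1.232]
wrist_force: [-2.3, 0.1, 2.9]
width: 0.0003
time: 9.8
tool_pos: [0.5188, -0.0623, 0.0161]
ee_rot: [2.74, -0.0, 1.232]
wrist_force: [-4.4, 0.6, 6.0]
width: 0.0007
```

View pics/scene5.png

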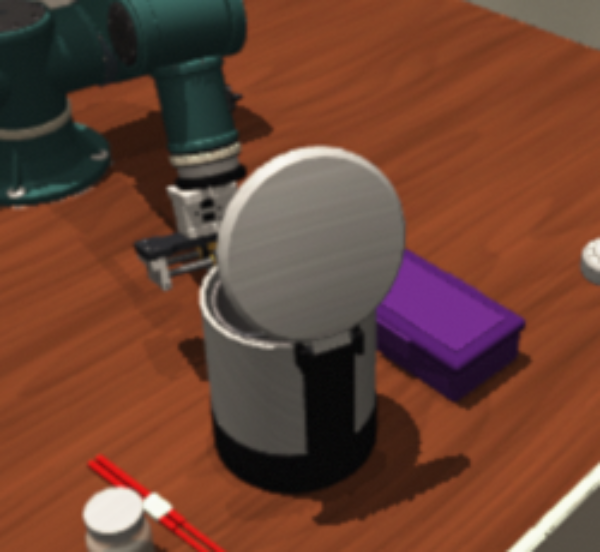

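View pics/wrist5.png

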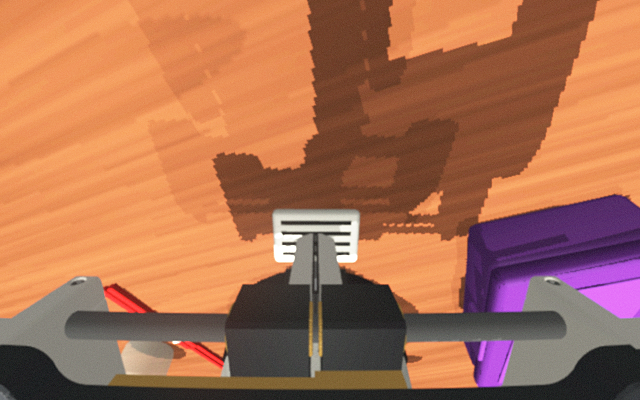

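The lid is wide open, pad force rose from 2.9 to 6 N (stop reached), and the bin base sits at the same pixels as before. I'll press a hair further and hold.

```bash
python3 -m handwheel '{"delta_pos": [[0,-0.4,1.0],[0,0,0],[0,0,0],[0,0,0],[0,0,0],[0,0,0],[0,0,0],[0,0,0]], "rotation": [[0,0,0],[0,0,0],[0,0,0],[0,0,0],[0,0,0],[0,0,0],[0,0,0],[0,0,0]], "claw": [1,1,1,1,1,1,1,1]}'
for i in 1 2 3; do python3 -m handwheel '{"delta_pos": [[0,0,0],[0,0,0],[0,0,0],[0,0,0],[0,0,0],[0,0,0],[0,0,0],[0,0,0]], "rotation": [[0,0,0],[0,0,0],[0,0,0],[0,0,0],[0,0,0],[0,0,0],[0,0,0],[0,0,0]], "claw": [1,1,1,1,1,1,1,1]}'; done
```

```text
time: 10.9
tool_pos: [0.5189, -0.0624, 0.0158]
ee_rot: [2.74, 0.0, 1.232]
wrist_force: [-8.2, 1.8, 11.2]
width: 0.0007
time: 11.9
tool_pos: [0.5189, -0.0624, 0.0158]
ee_rot: [2.74, 0.0, 1.232]
wrist_force: [-9.2, 1.9, 11.4]
width: 0.0004
time: 12.9
tool_pos: [0.5189, -0.0623, 0.0158]
ee_rot: [2.74, 0.0, 1.232]
wrist_force: [-8.9, 2.2, 11.5]
width: 0.0005
time: 13.9
tool_pos: [0.5188, -0.0624, 0.0158]
ee_rot: [2.74, 0.0, 1.232]
wrist_force: [-8.0, 1.9, 11.9]
width: 0.0001
```

The stop is firm (11 N, position steady) and the lid has been held open for over 4 s. Now I'll release slowly along the arc.

```bash
python3 -m handwheel '{"delta_pos": [[0,0.1,-1.6],[0,0.1,-1.6],[0,0.1,-1.6],[0,0.1,-1.6],[0,0.2,-1.6],[0,0.2,-1.6],[0,0.2,-1.6],[0,0.2,-1.6]], "rotation": [[0,0,0],[0,0,0],[0,0,0],[0,0,0],[0,0,0],[0,0,0],[0,0,0],[0,0,0]], "claw": [1,1,1,1,1,1,1,1]}'
python3 -m handwheel '{"delta_pos": [[0,0.2,-1.6],[0,0.2,-1.6],[0,0.2,-1.6],[0,0.3,-1.6],[0,0.3,-1.6],[0,0.3,-1.6],[0,0.3,-1.6],[0,0.3,-1.6]], "rotation": [[0,0,0],[0,0,0],[0,0,0],[0,0,0],[0,0,0],[0,0,0],[0,0,0],[0,0,0]], "claw": [1,1,1,1,1,1,1,1]}'
```

```text
time: 14.9
tool_pos: [0.5164, -0.0613, 0.0283]
ee_rot: [2.737, -0.001, 1.232]
wrist_force: [2.0, -1.5, 7.2]
width: 0.0005
time: 15.9
tool_pos: [0.5167, -0.0613, 0.044]
ee_rot: [2.729, -0.001, 1.232]
wrist_force: [5.2, -2.8, 9.3]
width: 0.0003
```

```bash
python3 -m handwheel '{"delta_pos": [[0,0.4,-0.9],[0,0.4,-0.9],[0,0.4,-0.9],[0,0.4,-0.9],[0,0.4,-0.9],[0,0.4,-0.9],[0,0.4,-0.9],[0,0.4,-0.9]], "rotation": [[0,0,0],[0,0,0],[0,0,0],[0,0,0],[0,0,0],[0,0,0],[0,0,0],[0,0,0]], "claw": [1,1,1,1,1,1,1,1]}'
```

```text
time: 16.9
tool_pos: [0.5141, -0.0603, 0.0491]
ee_rot: [2.736, -0.001, 1.232]
wrist_force: [4.0, -1.2, 4.4]
width: 0.0005
```

```bash
python3 -m handwheel '{"delta_pos": [[0,0.4,-0.9],[0,0.4,-0.9],[0,0.4,-0.9],[0,0.4,-0.9],[0,0.4,-0.9],[0,0.4,-0.9],[0,0.4,-0.9],[0,0.4,-0.9]], "rotation": [[0,0,0],[0,0,0],[0,0,0],[0,0,0],[0,0,0],[0,0,0],[0,0,0],[0,0,0]], "claw": [1,1,1,1,1,1,1,1]}'
python3 - <<'E'
from bench import robot
import cv2,numpy as np
im=robot.snapshot("scene")["color"][:,:,::-1]
cv2.imwrite(f"pics/scene6.png",cv2.resize(im[100:330,150:400],None,fx=2.4,fy=2.4))
E
```

```text
time: 17.9
tool_pos: [0.5116, -0.0599, 0.0544]
ee_rot: [2.743, 0.0, 1.232]
wrist_force: [0.7, 0.9, 0.1]
width: 0.0003
```

View pics/scene6.png

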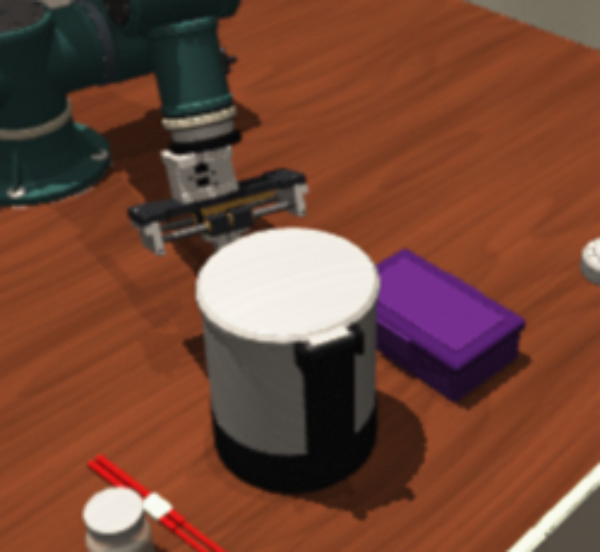

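The lid is shut, the finger is free (force about 0), and the bin is at the same pixels as at the start. I'll back the hand away along the tool axis, up and towards the robot.

```bash
python3 -m handwheel '{"delta_pos": [[0,2,-5],[0,0,-15],[0,0,-20],[0,0,-20],[0,0,-20],[0,0,-20],[0,0,-20],[0,0,0]], "rotation": [[0,0,0],[0,0,0],[0,0,0],[0,0,0],[0,0,0],[0,0,0],[0,0,0],[0,0,0]], "claw": [1,1,1,1,1,1,1,1]}'
python3 -m handwheel '{"delta_pos": [[0,0,0],[0,0,0],[0,0,0],[0,0,0],[0,0,0],[0,0,0],[0,0,0],[0,0,0]], "rotation": [[0,0,0],[0,0,0],[0,0,0],[0,0,0],[0,0,0],[0,0,0],[0,0,0],[0,0,0]], "claw": [1,1,1,1,1,1,1,1]}'
python3 - <<'E'
from bench import robot
import cv2,numpy as np
a=cv2.imread("pics/scene0.png");b=robot.snapshot("scene")["color"][:,:,::-1]
d=(cv2.absdiff(a,b).max(2)>60)
sd=robot.snapshot("side")["color"][:,:,::-1];d2=cv2.absdiff(cv2.imread("pics/side0.png"),sd).max(2)>60
v=b.copy();v[d]=(0,255,0);v2=sd.copy();v2[d2]=(0,255,0)
cv2.imwrite("pics/final.png",np.vstack([cv2.resize(v[130:],(640,270))[:, :],v2[130:,:]]))
E
```

```text
time: 18.95
tool_pos: [0.4707, -0.0451, 0.1694]
ee_rot: [2.736, -0.001, 1.232]
wrist_force: [0.0, -0.2, 0.3]
width: 0.0005
time: 19.95
tool_pos: [0.4698, -0.0451, 0.1662]
ee_rot: [2.742, -0.0, 1.232]
wrist_force: [-0.6, 0.9, 0.3]
width: 0.0007
```

View pics/final.png

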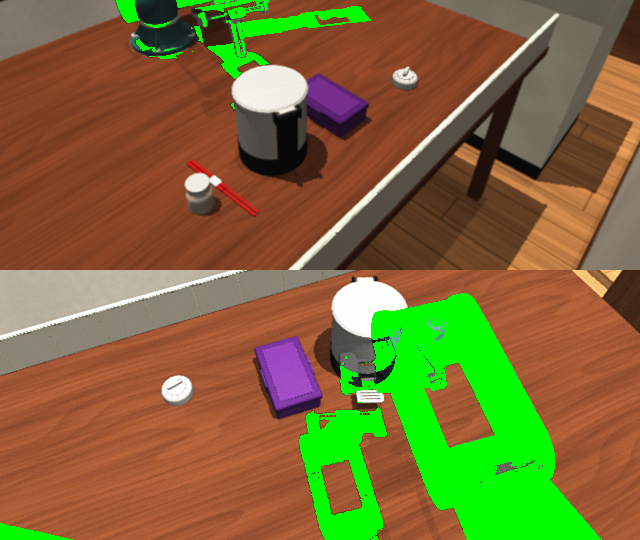

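The difference pictures show changes only at the arm and its shadow. The bin, lid, pad and the four bystanders match the start.

```bash
python3 -c "
from bench import robot
print(robot.close_job())"
```

```text
the job is handed in; nothing more can be done
None
```

I pressed the lever pad with the closed fingertips down to its firm stop, so the lid stood wide open. At the stop the position held steady at about 11 N. I kept it there for about 4 s, let the lever up over about 3 s, then took the hand away and handed the job in at about 20 s of the 48 s allowed.

- **Final state:** the last pictures show the lid shut, the pad back up, and the bin, bento, jar, chopsticks and timer unchanged from the start. The wrist force was about zero.
- **Check that disagreed:** one rough estimate from the scene camera put the lid at only about 0.9 rad open, taken before I had pressed to the stop. That camera looks almost along the plane I measured in, so I didn't rely on it. I didn't measure the angle again. That the lid was wide open rests on the lever reaching its stop and on the picture.
- **Not measured directly:** I had no reading of how fast the lid came down. The pad rose at about 13 to 16 mm/s, which is about 0.6 rad/s at the lid against the 2.5 rad/s limit. The fingertip was still pressing on the pad at each reading until the lid was about shut.
- **Sideways force:** while working the lever there was up to about 10 N of horizontal push on the pad, but the bin showed no shift.

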